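# Level the plant stand with a spirit level

## Task

Lay the spirit level upright and lengthwise on the clear middle of the plant stand's board and let go of it, then turn the levelling knob at the stand's near end until the bubble sits between the two lines. Then push down on top of the level with the gripper, firmly but not hard (about 10 to 20 N), and finish while still holding that push, with the bubble still between the lines, so that the foot can be locked. Leave the other things on the table where they are.

Things in the scene. Friction and masses are not known exactly. Their poses are not given: they have to be found in the camera images.
- knob_grip (a point): Black bar grip of the levelling knob at the stand's near end; this point is on the knob's upright axis, half-way up the bar. Bar 52 mm long along its x, 14 mm wide along y, 30 mm high along z (up), its top 15 mm above this point. A flat disc 60 mm across and 8 mm high lies below it on the board. Stiff (about 0.25 N m), stays where it is left.
- stand: The plant stand; origin on the table below its middle, x along its length away from the knob. Turning the knob clockwise (from above) raises its near end, and the knob with it, by 6.6 mm per radian, and moves the bubble of a level laid lengthwise 8.4 mm per radian towards the knob. The near end starts too low; 0.7 to 2.6 rad of turning makes it level.
- board_mid (a point): Centre of the clear part of the stand's wooden board, on its top face, about 100 mm above the table. x along the board away from the knob, y across, z square to its face. The board is 340 mm long, 140 mm wide, reaches 120 mm beyond this point to its hinged far end; the knob's axis is 180 mm away in -x.
- level_mid (a point): Centre (half-way up) of the loose aluminium spirit level, a bar 140 mm long along its x, 24 mm wide along y, 42 mm high along z (up), about 0.3 kg, top and underside flat. It starts upright on the table.
- vial_mid (a point): Middle of the yellow-green vial window (62 mm long) on the level's top face, 21 mm above level_mid, same axes. Two black lines cross the vial 10 mm either side of it along x. The window is strong and flush: it may be pressed on.
- bubble_mid (a point): Centre of the white bubble (14 mm long) in the vial. It runs along the level's x towards the higher end, 0.35 mm per milliradian of slope, at most 23 mm from vial_mid, and settles within about half a second. It is centred when it coincides with vial_mid; up to 3 mm off it is still between the two lines.
- mug: Bystander: white mug, 76 mm across, 85 mm high; origin under its centre.
- jar: Bystander: lidded glass jar, 64 mm across, 100 mm high; origin under its centre.
- spanner: Bystander: steel spanner lying flat, 170 mm long along its x; origin under its middle.
- spoon: Bystander: wooden spoon lying flat, about 200 mm long along its x; origin near its middle.
- potplant: Bystander: white pot 90 mm across and 80 mm high with a small plant; origin under its centre.
- tumbler: Bystander: clear cup 72 mm across, 100 mm high; origin under its centre.

How it is judged:
By the outcome, as a careful person would: the job done as asked, in the order asked, and still so for the second after the job is handed in, while the arm keeps its last pose, push and grip.
It also fails if it takes over 69 s, if anything falls off the work surface, if the arm or the gripper's body presses on something with over 40 N, if the wrist force passes 120 N, or if a joint passes its speed limit or range.

## Robot

A 6-joint arm with a two-finger parallel gripper is mounted at the origin on the work surface. World frame = base frame: x ahead of the robot, y to its left, z up, the work surface at z = 0. Lengths are in m, angles in rad, forces in N, time in s.
With the tool pointing down it reaches from about 0.35 to 0.975 m from the base axis. Payload 4.9 kg.
Tool frame: the origin (TCP) lies midway between the tips of the shut fingers; the grasp point (between the pads) lies 19 mm behind it (hold_point_z is the y of the grasp point in the tool frame, in m); y points along the fingers, x is the direction in which the jaws open and shut, and the axes are right-handed (so a half turn about y gives the same grasp; the last joint's range is limited). The gripper opens to 85 mm and grips with 20 to 120 N. Pads are 22 mm wide; open, the fingers measure 114 mm over their backs; the gripper's body (76 mm by 85 mm) begins 54 mm behind the grasp point. The pads swing forward as they close: fully open they stand 13 mm farther back than shut.
Start: joints at [1.225, 0.053, 1.613, -0, 1.476, -0.119], TCP at [0.141, 0.609, 0.231] pointing down, gripper open.
Joint ranges: [-3.01, 3.01], [-1.01, 2.22], [0.06, 2.58], [-1.02, 4.17], [0.09, 2.62], [-3.14, 3.14]. Speed limits (rad/s): [2.57, 2.57, 3.14, 3.14, 3.14, 3.14].

## Interface

Orientations are given as a rotation vector (axis times angle).
In Python, from bench import get_state, snapshot, camera_params, finish_job, hold_point_z gives the robot as it stands. The module is installed in compiled form; this text tells all that it offers.
- The arm moves only by the shell command python3 -m crank 'ROWS' [OPENING] [FORCE]. ROWS is JSON, a list that holds one entry, the list of rows, each a list of 6 numbers: the shift along the tool's x, y, z in m, then the turn, a rotation vector about the tool's x, y, z in degrees. A call has 1 to 10 rows; each row shifts and turns the commanded pose from where the row before left it, along the tool's axes as they then stand; what a row does not reach is not made up. A row lasts 1/8 s, in which the tool goes at most 62.5 mm and 10.7 degrees, less where a joint would pass 70% of its speed; a pose out of reach is approached as far as the arm can. A call is refused whole if a number of a shift passes 0.0625 or a number of a turn 10.7, either way. A call with a gripper value outside its range is refused whole. OPENING is the opening, from 0 (shut) to 1 (fully open), set as the call begins (- or left out, the last holds). The fingers move at their own pace and stop on an object; FORCE is the grip in N (left out, the last holds). Time passes only in rows, so rows that do not move let the fingers close. It gives the time, the measured TCP pose, the force and the opening at its end, in the units of the state.
- get_state(): the state, without advancing time (a new reading comes with each control period).
- snapshot(name): name is "scene" or "top" or "wrist"; returns (picture, depth): 384x512x3 uint8, red, green, blue; 384x512 float32, m along the optical axis (not along the pixel's ray), 0 where there is no reading.
- camera_params(name): a dict with "intrinsics" (3x3 intrinsics, pixels), "camera_from_world" (4x4, takes a point from world to camera coordinates); the wrist camera has in their place "T_tool_cam" (4x4, takes a point from camera to tool coordinates, whose origin is the TCP and whose axes are the tool frame's). Camera axes: x right, y down, z forward; pixel columns grow to the right and rows downward; lengths in m; the calibration is good to about 2 mm. A picture is of the moment at which its call begins: read the wrist's pose just before it. camera_params takes no time and is no camera call.
- finish_job(): hands the job in, once; it reports no verdict.
The state is a dict: "clock": time; "joint_pos": joint angles; "joint_velocities": joint speeds; "joint_torque": joint torques, N m; "position": TCP position; "tool_rot": TCP orientation; "ft_force": force on the tool from outside, world axes, zero at the start; "torque": the same for the moment, N m; "grip_width": finger opening in m.
Only numpy, scipy, OpenCV 4.12 (cv2) and the standard library are available. Lean on these libraries where they do the work, as an engineer would, in place of code of your own. Each camera call takes 0.05 s, during which the arm holds its last target.

## Working session

There is one attempt and no reset: what is moved stays moved. The work goes in short steps, Python scripts to look and compute and a shell command to move; the robot and the scene stay as the last step left them, time stands still between calls to the robot, and variables do not carry over. Pictures are saved under pics/ and viewed, and the job is handed in when it is done.

```bash
ls; mkdir -p pics; cat > h.py <<'E'
import numpy as np, cv2
from bench import get_state, snapshot, camera_params, hold_point_z
from scipy.spatial.transform import Rotation as R
def save(name,img): cv2.imwrite('pics/'+name, img[:,:,::-1])
def toolT():
    s=get_state(); T=np.eye(4); T[:3,:3]=R.from_rotvec(s['tool_rot']).as_matrix(); T[:3,3]=s['position']; return T
def cam_T(name):
    p=camera_params(name); K=np.array(p['intrinsics'])
    if name=='wrist': return K, toolT()@np.array(p['T_tool_cam'])
    return K, np.linalg.inv(np.array(p['camera_from_world']))
def pix2w(K,T,u,v,d):
    pc=np.array([(u-K[0,2])/K[0,0]*d,(v-K[1,2])/K[1,1]*d,d,1]); return (T@pc)[:3]
def pix2plane(K,T,u,v,z):
    d=T[:3,:3]@np.array([(u-K[0,2])/K[0,0],(v-K[1,2])/K[1,1],1]); return T[:3,3]+d*(z-T[2,3])/d[2]
def proj(K,T,p):
    q=np.linalg.inv(T)@np.append(p,1); return K[0,0]*q[0]/q[2]+K[0,2],K[1,1]*q[1]/q[2]+K[1,2]
E
python3 - <<'E'
from h import *
print(get_state()); print(hold_point_z)
K,T=cam_T('wrist'); print(T)
for n in ['scene','top','wrist']:
    K,T=cam_T(n); print(n,K.tolist(),T[:3].round(3).tolist())
    im,d=snapshot(n); save(n+'0.png',im); np.savez(n+'0.npz',im=im,d=d,K=K,T=T)
E
```

```text
pics
{'clock': 0.0, 'joint_pos': array([ 1.22501769e+00,  5.33555202e-02,  1.61432115e+00,  3.57754228e-05,
        1.47602397e+00, -1.18994135e-01]), 'joint_velocities': array([-0.00021241, -0.00113027,  0.00048666,  0.00126073, -0.00163826,
       -0.00013031]), 'joint_torque': array([ 9.83674181e-04, -3.93699217e+01, -3.70167661e+01, -2.14666863e-05,
        7.20098469e-03, -2.41951687e-05]), 'position': array([0.14029618, 0.60839308, 0.23004765]), 'tool_rot': array([-1.30908268, -1.03917249,  1.04220232]), 'ft_force': array([ 0.93002595, -0.37422846, -0.30230368]), 'torque': array([-0.02241601,  0.00327282, -0.02448246]), 'grip_width': 0.08560614990708464}
-0.0187
[[ 0.22549696  0.93421996  0.2763769   0.06973336]
 [ 0.97424304 -0.2158623  -0.06522241  0.62446165]
 [-0.00127272  0.28396573 -0.95883359  0.37284444]
 [ 0.          0.          0.          1.        ]]
scene [[378.5616935634245, 0.0, 263.89149190850674], [0.0, 378.5616935634245, 189.57611381710785], [0.0, 0.0, 1.0]] [[0.236, 0.605, -0.76, 1.613], [0.972, -0.133, 0.196, -0.269], [0.018, -0.785, -0.619, 0.923]]
top [[381.0896015361121, 0.0, 248.8225256177324], [0.0, 381.0896015361121, 193.9565654863829], [0.0, 0.0, 1.0]] [[-0.002, -0.984, 0.18, 0.344], [-1.0, 0.004, 0.013, 0.006], [-0.014, -0.18, -0.984, 1.305]]
wrist [[291.0201546618677, 0.0, 257.407411175192], [0.0, 291.0201546618677, 189.11230262895916], [0.0, 0.0, 1.0]] [[0.226, 0.934, 0.276, 0.07], [0.974, -0.216, -0.065, 0.625], [-0.001, 0.284, -0.959, 0.373]]
```

View pics/scene0.png

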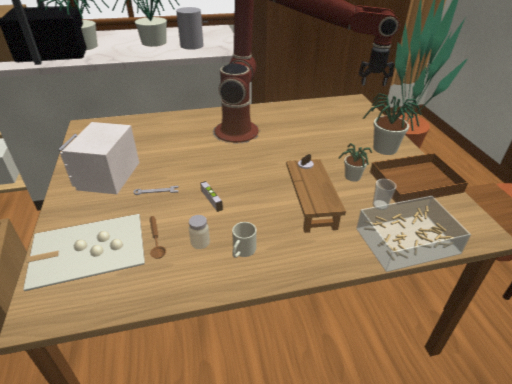

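View pics/top0.png

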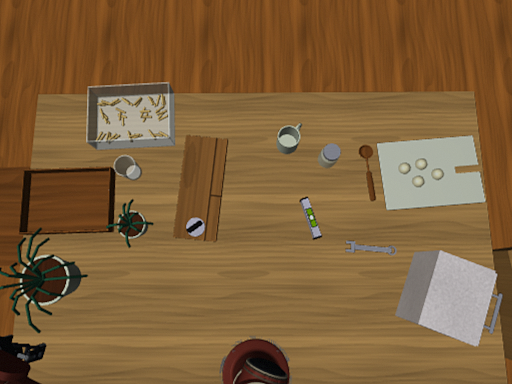

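View pics/wrist0.png

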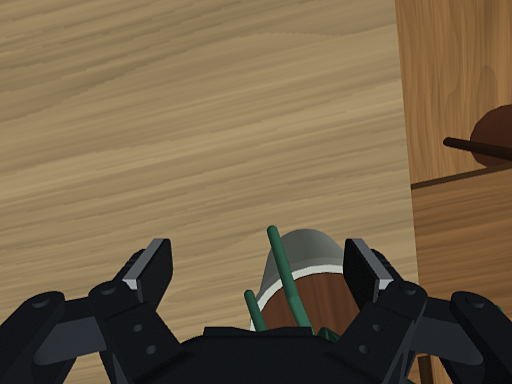

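The scene shows the level around (210,195), the stand at about (315,190) and its knob at (306,160). In the top view the level is at (311,217) and the knob at (195,227). The wrist view shows a big pot below the gripper, so I'll enlarge the top view.

```bash
python3 - <<'E'
import numpy as np,cv2
d=np.load('top0.npz'); im=d['im']
a=cv2.resize(im[125:255,160:240],None,fx=4.6,fy=4.6,interpolation=cv2.INTER_CUBIC)
b=cv2.resize(im[185:250,285:335],None,fx=8,fy=8,interpolation=cv2.INTER_CUBIC)
c=np.zeros((600,800,3),np.uint8); a=a[:598]; c[:a.shape[0],:a.shape[1]]=a; c[:b.shape[0],400:400+b.shape[1]]=b
cv2.imwrite('pics/topcrop.png',c[:,:,::-1])
E
```

```text
(no output)
```

View pics/topcrop.png

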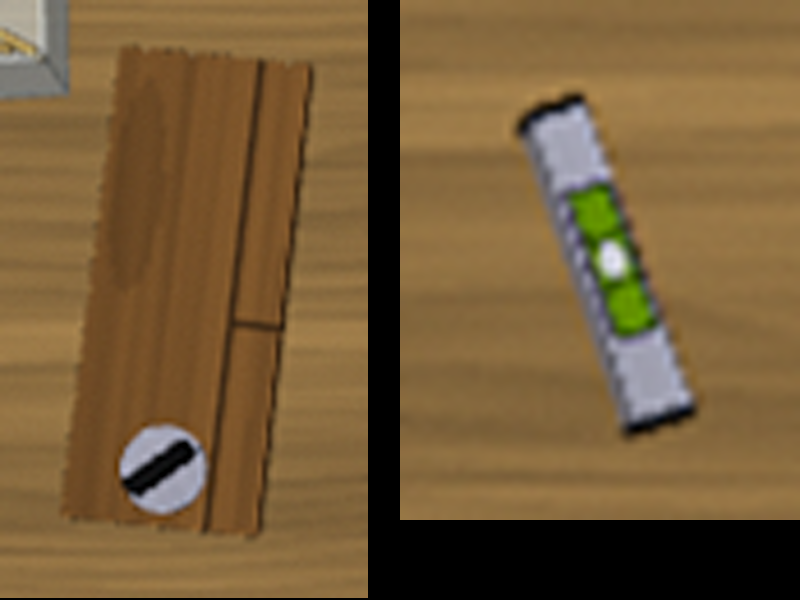

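```bash
python3 - <<'E'
from h import *
f=np.load('top0.npz'); d=f['d'];K=f['K'];T=f['T']
cv=lambda x,y,s,ox,oy:((x+.5)/s-.5+ox,(y+.5)/s-.5+oy)
for n,x,y in [('vial',614,258),('endfar',562,108),('endnear',670,415)]:
    u,v=cv(x-400,y,8,285,185); print(n,pix2plane(K,T,u,v,.042).round(4),pix2w(K,T,u,v,d[int(round(v)),int(round(u))]).round(4))
P={}
for n,x,y in [('c1',122,48),('c2',312,66),('c3',65,515),('c4',258,535),('knobdisc',163,469),('bar_a',188,450),('bar_b',128,487),('mid',190,200),('far',210,70),('near',210,510)]:
    u,v=cv(x,y,4.6,160,125); print(n,u,v,pix2plane(K,T,u,v,.1).round(4),pix2w(K,T,u,v,d[int(round(v)),int(round(u))]).round(4))
# board plane fit
vv,uu=np.mgrid[140:215,185:215]
pts=np.array([pix2w(K,T,u,v,d[v,u]) for u,v in zip(uu.ravel(),vv.ravel())]); 
m=pts[:,2]>.07; pts=pts[m]
A=np.c_[pts[:,:2],np.ones(len(pts))]; s=np.linalg.lstsq(A,pts[:,2],rcond=None)[0]; r=pts[:,2]-A@s
print('plane',s,r.std())
# other objects height map
g=[pix2w(K,T,u,v,d[int(v),int(u)]).round(3) for u,v in [(131,225),(125,165),(289,138),(331,153),(131,95),(45,280)]]; print(g)
E
```

```text
vial [ 0.4968 -0.1845  0.042 ] [ 0.4969 -0.1846  0.0414]
endfar [ 0.5601 -0.1647  0.042 ] [ 0.5604 -0.1649  0.0404]
endnear [ 0.4318 -0.2055  0.042 ] [ 0.4318 -0.2056  0.0411]
c1 186.1304347826087 135.04347826086956 [0.7637 0.2299 0.1   ] [0.7647 0.2304 0.0972]
c2 227.43478260869566 138.95652173913044 [0.7493 0.0927 0.1   ] [0.7505 0.093  0.0964]
c3 173.73913043478262 236.56521739130437 [0.4285 0.2597 0.1   ] [ 0.4356  0.281  -0.0013]
c4 215.69565217391306 240.91304347826087 [0.4145 0.1268 0.1   ] [ 0.4205  0.137  -0.0012]
knobdisc 195.04347826086956 226.56521739130437 [0.4599 0.193  0.1   ] [0.4582 0.1903 0.1176]
bar_a 200.47826086956522 222.43478260869566 [0.473  0.1761 0.1   ] [0.4707 0.173  0.1214]
bar_b 187.43478260869566 230.47826086956522 [0.4476 0.2169 0.1   ] [0.4458 0.2132 0.121 ]
mid 200.91304347826087 168.08695652173913 [0.6507 0.1784 0.1   ] [0.6517 0.179  0.096 ]
far 205.2608695652174 139.82608695652175 [0.7468 0.166  0.1   ] [0.7481 0.1666 0.0959]
near 205.2608695652174 235.47826086956525 [0.4317 0.1601 0.1   ] [0.4333 0.163  0.0769]
plane [-0.17482949 -0.95738741  0.3809085 ] 0.07346120132900552
[array([0.462, 0.387, 0.132]), array([0.682, 0.453, 0.027]), array([ 0.783, -0.12 ,  0.006]), array([ 0.699, -0.246,  0.102]), array([0.948, 0.452, 0.012]), array([0.298, 0.619, 0.17 ])]
```

```bash
python3 - <<'E'
from h import *
T=toolT(); print(T.round(4)); 
K,C=cam_T('wrist'); print((np.linalg.inv(T)@C).round(3))
f=np.load('top0.npz'); d=f['d'];K=f['K'];T=f['T']
pts=np.array([pix2w(K,T,u,v,d[v,u]) for v in range(145,232) for u in range(175,225)])
e=np.array([np.cos(-.1),np.sin(-.1)]); q=pts[:,:2]-[0.638,.174]
x=q@e; y=q@[-e[1],e[0]]
m=(abs(y)<.055)&(x>-.13)&(x<.11)&(pts[:,2]>.06); p=pts[m]
A=np.c_[x[m],y[m],np.ones(m.sum())]; s=np.linalg.lstsq(A,p[:,2],rcond=None)[0]; print(s,(p[:,2]-A@s).std())
kn=(np.hypot(x+.18,y)<.05); P=pts[kn]; print('knob top',np.sort(P[:,2])[-15:].round(4)); b=P[P[:,2]>np.sort(P[:,2])[-8]-.003]; print(b.mean(0), b.round(4).tolist())
f=np.load('scene0.npz'); K=f['K'];T=f['T'];d=f['d'];im=f['im']
pts=np.array([pix2w(K,T,u,v,d[v,u]) for v in range(120,250) for u in range(270,370)])
q=pts[:,:2]-[0.638,.174]; x=q@e; y=q@[-e[1],e[0]]
m=(abs(y)<.055)&(x>-.13)&(x<.11)&(pts[:,2]>.06); p=pts[m]
A=np.c_[x[m],y[m],np.ones(m.sum())]; s=np.linalg.lstsq(A,p[:,2],rcond=None)[0]; print('scene',s,(p[:,2]-A@s).std())
u,v=proj(K,T,np.array([.5,-.185,.042])); print(u,v)
c=cv2.resize(im[140:240,270:370],None,fx=6,fy=6,interpolation=cv2.INTER_CUBIC); save('scenecrop.png',c)
E
```

```text
[[ 2.248e-01 -5.000e-04 -9.744e-01  1.404e-01]
 [ 9.744e-01 -1.400e-03  2.248e-01  6.086e-01]
 [-1.500e-03 -1.000e+00  2.000e-04  2.304e-01]
 [ 0.000e+00  0.000e+00  0.000e+00  1.000e+00]]
[[ 1.    -0.001  0.001 -0.001]
 [-0.001 -0.284  0.959 -0.143]
 [-0.001 -0.959 -0.284  0.072]
 [ 0.     0.     0.     1.   ]]
[ 0.05026341 -0.00115425  0.09244007] 0.002356945453930857
knob top [0.1238 0.1238 0.1238 0.1239 0.124  0.1248 0.125  0.125  0.125  0.1253
 0.1262 0.1262 0.1269 0.1273 0.1286]
[0.46398875 0.1911856  0.12405211] [[0.4783, 0.1777, 0.122], [0.475, 0.1836, 0.1238], [0.4748, 0.1803, 0.125], [0.4749, 0.1774, 0.124], [0.4751, 0.1745, 0.1223], [0.472, 0.19, 0.1224], [0.4716, 0.1771, 0.1253], [0.4688, 0.193, 0.1229], [0.4685, 0.1894, 0.1262], [0.4683, 0.1861, 0.1273], [0.4688, 0.1836, 0.123], [0.4689, 0.1806, 0.1223], [0.4682, 0.1735, 0.1286], [0.4653, 0.1954, 0.1269], [0.4658, 0.193, 0.1222], [0.4658, 0.1868, 0.1221], [0.4656, 0.1804, 0.1235], [0.4626, 0.2021, 0.1236], [0.4625, 0.1865, 0.1237], [0.4624, 0.1801, 0.1248], [0.4595, 0.2051, 0.1235], [0.4595, 0.1959, 0.123], [0.4593, 0.1924, 0.125], [0.4591, 0.1891, 0.1262], [0.4563, 0.2019, 0.1238], [0.4533, 0.2144, 0.123], [0.4532, 0.2111, 0.1239], [0.4532, 0.205, 0.1235], [0.4501, 0.208, 0.1238], [0.4502, 0.2019, 0.123], [0.4469, 0.2108, 0.125]]
scene [0.05077484 0.00111754 0.09339539] 0.0022115224736565997
210.81378790121593 191.4103895402318
```

View pics/scenecrop.png

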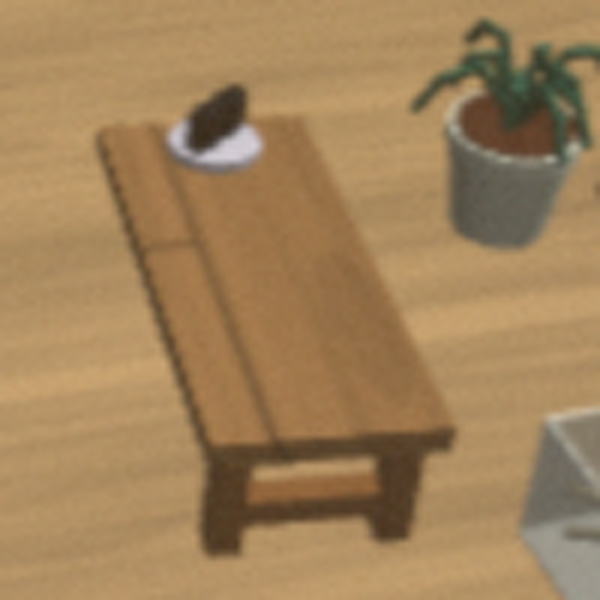

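```bash
python3 - <<'E'
from h import *
f=np.load('top0.npz'); d=f['d'];K=f['K'];T=f['T']
pts=np.array([pix2w(K,T,u,v,d[v,u]) for v in range(225,345) for u in range(0,95)]); print(pts[:,2].max(), pts[pts[:,2]>.2][:,:].max(0),pts[pts[:,2]>.2].min(0))
E
python3 -m crank '[[[0,-0.035,0,0,-10.2,0],[0,-0.035,0,0,-10.2,0],[0,-0.03,0,0,-10.2,0],[-0.0575,0,-0.01,0,0,0],[-0.0575,0,-0.01,0,0,0],[-0.0575,0,-0.02,0,0,0],[-0.0575,0,-0.02,0,0,0],[-0.0575,0,-0.02,0,0,0],[-0.0575,0,-0.02,0,0,0],[-0.0575,0,-0.02,0,0,0]]]'
```

```text
1.3045639796744186 [0.43866117 0.72074085 1.30456398] [0.1348893  0.00589306 0.20000133]
clock: 1.4
position: [0.3773, 0.2599, 0.3311]
tool_rot: [-1.048, -1.432, 1.432]
ft_force: [1.1, 0.6, 0.6]
grip_width: 0.0855
```

```bash
python3 -m crank '[[[-0.0575,0.016,0.0026,0,0,0],[-0.0575,0.016,0.0026,0,0,0],[-0.0575,0.016,0.0026,0,0,0],[-0.0575,0.016,0.0026,0,0,0],[-0.0575,0.016,0.0026,0,0,0],[-0.0575,0.016,0.0026,0,0,0],[-0.0575,0.016,0.0026,0,0,0],[-0.0575,0.016,0.0026,0,0,0],[0,0,0,0,0,0]]]'
python3 - <<'E'
from h import *
K,T=cam_T('wrist'); im,d=snapshot('wrist'); np.savez('w1.npz',im=im,d=d,K=K,T=T)
save('w1.png',cv2.resize(im,None,fx=1.5,fy=1.5,interpolation=cv2.INTER_CUBIC)); print(get_state()['position'],get_state()['joint_pos'])
print(toolT().round(3))
E
```

```text
clock: 2.52
position: [0.495, -0.1858, 0.2007]
tool_rot: [-1.046, -1.427, 1.428]
ft_force: [-0.6, 0.6, -0.6]
grip_width: 0.0855
[ 0.49527529 -0.1842667   0.201787  ] [-4.97178157e-01 -1.58031374e-01  1.86532465e+00  2.24877314e-04
  1.43752559e+00 -2.37234606e+00]
[[-0.3   -0.003 -0.954  0.495]
 [ 0.954  0.002 -0.3   -0.184]
 [ 0.002 -1.     0.002  0.202]
 [ 0.     0.     0.     1.   ]]
```

View pics/w1.png

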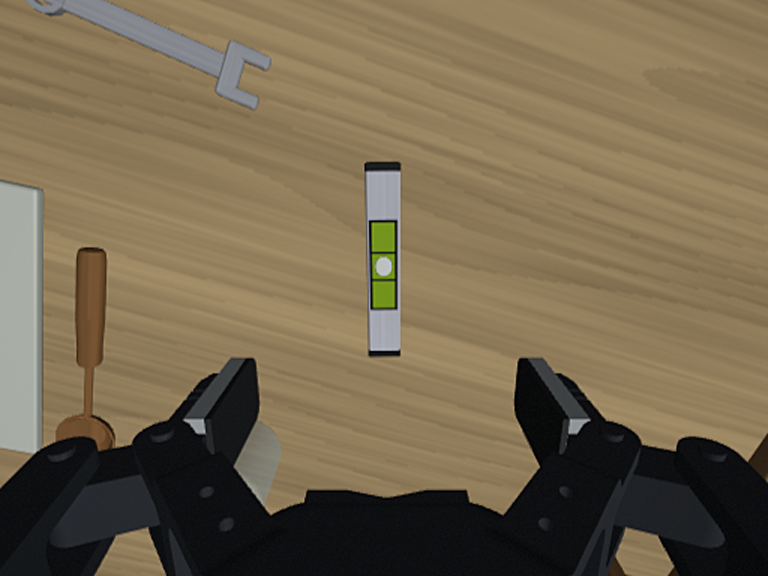

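The level runs nearly vertical in the picture from (382,165) to (384,354), so the yaw is aligned. The vial centre is at (383.5,265) and the bubble is on it.

```bash
python3 - <<'E'
from h import *
f=np.load('w1.npz');K,T,d=f['K'],f['T'],f['d']
t=toolT()
for n,x,y in [('vial',383.5,265),('far',384.5,351),('near',382.5,167),('bub',384,266)]:
    u,v=(x+.5)/1.5-.5,(y+.5)/1.5-.5
    p=pix2plane(K,T,u,v,.042); print(n,p.round(4),pix2w(K,T,u,v,d[int(round(v)),int(round(u))]).round(4),'tool',(np.linalg.inv(t)@np.append(p,1))[:3].round(4))
E
```

```text
vial [ 0.4978 -0.1868  0.042 ] [ 0.4973 -0.187   0.044 ] tool [-0.0036  0.1598 -0.0019]
far [ 0.5613 -0.1664  0.042 ] [ 0.561  -0.1665  0.0427] tool [-0.0031  0.1596 -0.0687]
near [ 0.4336 -0.2074  0.042 ] [ 0.4336 -0.2074  0.0423] tool [-0.004   0.1599  0.0654]
bub [ 0.4984 -0.1863  0.042 ] [ 0.4978 -0.1864  0.0442] tool [-0.0032  0.1598 -0.0027]
```

```bash
python3 -m crank '[[[-0.0035,0.04,-0.002,0,0,0],[0,0.05,0,0,0,0],[0,0.05,0,0,0,0],[0,0.03,0,0,0,0],[0,0.0218,0,0,0,0],[0,0,0,0,0,0],[0,0,0,0,0,0]]]'
python3 -m crank '[[[0,0,0,0,0,0],[0,0,0,0,0,0],[0,0,0,0,0,0],[0,0,0,0,0,0],[0,0,0,0,0,0],[0,0,0,0,0,0],[0,0,0,0,0,0],[0,0,0,0,0,0]]]' 0 50
```

```text
clock: 3.45
position: [0.4999, -0.1856, 0.013]
tool_rot: [-1.05, -1.433, 1.433]
ft_force: [0.5, 0.8, 0.1]
grip_width: 0.0857
clock: 4.45
position: [0.4994, -0.1863, 0.0121]
tool_rot: [-1.049, -1.432, 1.432]
ft_force: [-0.1, -2.6, 5.1]
grip_width: 0.0232
```

```bash
python3 -m crank '[[[0,-0.03,0,0,0,0],[0,-0.05,0,0,0,0],[0,-0.05,0,0,8,0],[0,-0.05,0,0,8,0],[0,-0.02,0,0,7.35,0],[0.0532,0,-0.0144,0,0,0],[0.0532,0,-0.0144,0,0,0],[0.0532,0,-0.0144,0,0,0]]]'
python3 -m crank '[[[0.0532,0,-0.0144,0,0,0],[0.0532,0,-0.0144,0,0,0],[0.0532,0,-0.0144,0,0,0],[0.0532,0,-0.0144,0,0,0],[0,0,0,-2.9,0,0],[0,0,0,0,0,0],[0,0,0,0,0,0]]]'
python3 - <<'E'
from h import *
K,T=cam_T('wrist'); im,d=snapshot('wrist'); np.savez('w2.npz',im=im,d=d,K=K,T=T)
save('w2.png',cv2.resize(im,None,fx=1.5,fy=1.5,interpolation=cv2.INTER_CUBIC))
im,d=snapshot('top'); K,T=cam_T('top'); np.savez('top2.npz',im=im,d=d,K=K,T=T); save('top2.png',cv2.resize(im[90:270,90:330],None,fx=3.3,fy=3.3,interpolation=cv2.INTER_CUBIC))
print(get_state()['position'],get_state()['joint_pos'],get_state()['grip_width'],get_state()['ft_force'])
print(toolT().round(3))
E
```

```text
clock: 5.45
position: [0.5567, -0.0293, 0.2089]
tool_rot: [-1.251, -1.132, 1.136]
ft_force: [0.6, -0.8, -3.7]
grip_width: 0.023
clock: 6.32
position: [0.6356, 0.1741, 0.2101]
tool_rot: [-1.292, -1.167, 1.114]
ft_force: [1.0, 0.3, -3.3]
grip_width: 0.0233
[0.6362396  0.17382144 0.21104179] [ 0.159418    0.11594783  1.58042762 -0.0130095   1.39753618 -1.30797981] 0.023162947728620844 [ 0.5248916  -0.21586293 -3.04915431]
[[ 0.101  0.049 -0.994  0.636]
 [ 0.995 -0.005  0.101  0.174]
 [-0.    -0.999 -0.049  0.211]
 [ 0.     0.     0.     1.   ]]
```

View pics/w2.png

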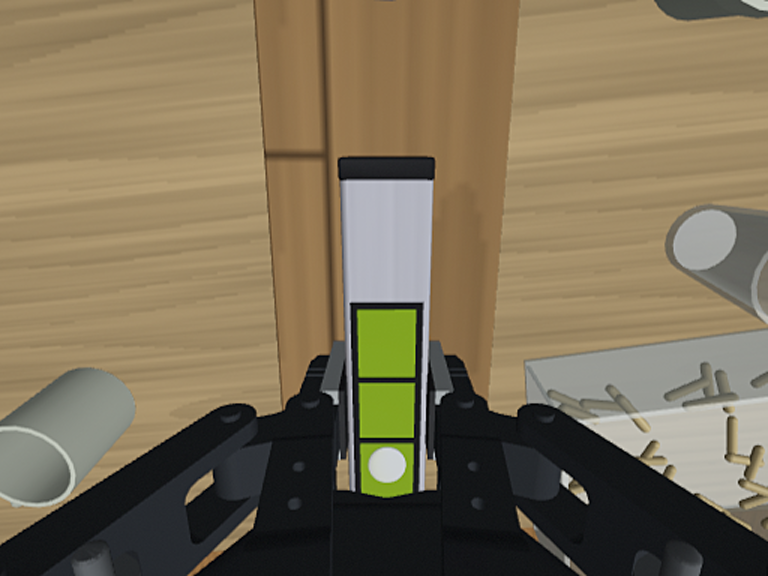

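View pics/top2.png

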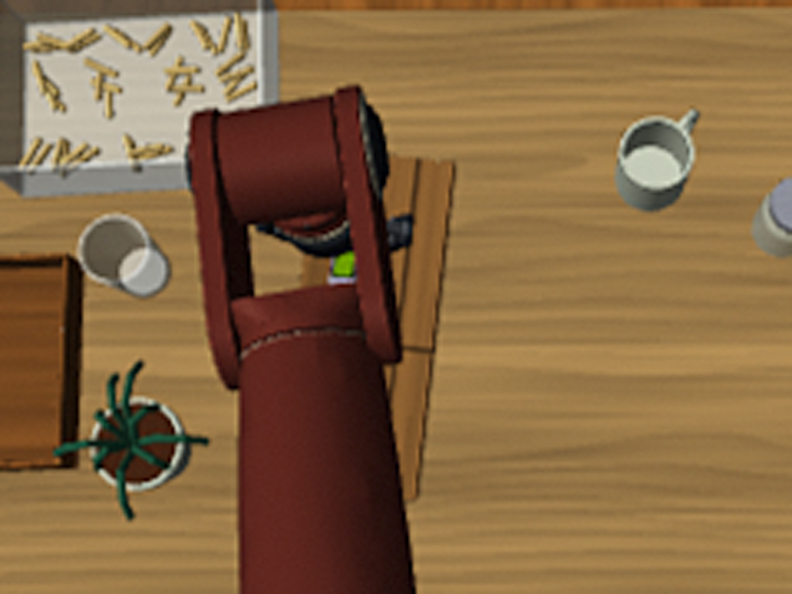

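The level is held and centred on the board: the board edges are at 265 and 508 in row 150, and the level is at about 386. The bubble is at (387,465), on the far side because of the pitch. Now I'll lower it.

```bash
python3 -m crank '[[[0,0.04,0,0,0,0],[0,0.04,0,0,0,0],[0,0.018,0,0,0,0],[0,0,0,0,0,0],[0,0,0,0,0,0]]]'
python3 -m crank '[[[0,0.002,0,0,0,0],[0,0.002,0,0,0,0],[0,0,0,0,0,0]]]'
```

```text
clock: 7.05
position: [0.6429, 0.1742, 0.116]
tool_rot: [-1.296, -1.173, 1.11]
ft_force: [-0.4, -1.2, -3.0]
grip_width: 0.023
clock: 7.42
position: [0.6416, 0.1741, 0.1098]
tool_rot: [-1.294, -1.17, 1.112]
ft_force: [0.1, 0.3, -3.2]
grip_width: 0.0236
```

```bash
python3 -m crank '[[[0,0.0015,0.003,0,0,0],[0,0.0015,0,0,0,0],[0,0,0,0,0,0]]]'
python3 -m crank '[[[0,0.001,0,0,0,0],[0,0.001,0,0,0,0],[0,0,0,0,0,0]]]'
```

```text
clock: 7.8
position: [0.6386, 0.1744, 0.1062]
tool_rot: [-1.293, -1.17, 1.113]
ft_force: [-0.2, -1.0, -3.3]
grip_width: 0.023
clock: 8.18
position: [0.6391, 0.1744, 0.105]
tool_rot: [-1.294, -1.17, 1.112]
ft_force: [-1.6, 0.4, -1.3]
grip_width: 0.0233
```

```bash
python3 -m crank '[[[0,0.0008,0,0,0,0],[0,0,0,0,0,0]]]'
python3 -m crank '[[[0,0,0,0,0,0],[0,0,0,0,0,0],[0,0,0,0,0,0],[0,0,0,0,0,0],[0,0,0,0,0,0],[0,0,0,0,0,0]]]' 1
python3 -m crank '[[[0,-0.03,0,0,0,0],[0,-0.05,0,0,0,0],[0,-0.06,0,0,0,0],[0,-0.03,0,0,0,0],[0,0,0.06,2.9,0,0],[0,0,0.06,0,0,0],[0,0,0,0,0,0],[0,0,0,0,0,0]]]'
python3 - <<'E'
from h import *
K,T=cam_T('wrist'); im,d=snapshot('wrist'); np.savez('w3.npz',im=im,d=d,K=K,T=T)
save('w3.png',cv2.resize(im,None,fx=1.5,fy=1.5,interpolation=cv2.INTER_CUBIC))
print(get_state()['position'],get_state()['joint_pos'],get_state()['grip_width'],get_state()['ft_force'])
print(toolT().round(3))
E
```

```text
clock: 8.43
position: [0.6391, 0.1744, 0.1049]
tool_rot: [-1.294, -1.17, 1.112]
ft_force: [-5.5, -0.4, 4.1]
grip_width: 0.0232
clock: 9.18
position: [0.6389, 0.1743, 0.1037]
tool_rot: [-1.294, -1.17, 1.112]
ft_force: [-0.1, -0.0, -0.4]
grip_width: 0.0853
clock: 10.18
position: [0.5114, 0.1873, 0.271]
tool_rot: [-1.256, -1.136, 1.134]
ft_force: [-0.5, 0.7, -0.2]
grip_width: 0.0853
[0.51196552 0.18716993 0.27111554] [ 2.14052856e-01 -1.60545933e-01  1.75203866e+00 -1.94660716e-04
  1.54861631e+00 -1.25623829e+00] 0.08530508967093081 [0.25816294 0.16339522 0.57397688]
[[ 0.1    0.001 -0.995  0.512]
 [ 0.995  0.     0.1    0.187]
 [ 0.    -1.    -0.001  0.271]
 [ 0.     0.     0.     1.   ]]
```

View pics/w3.png

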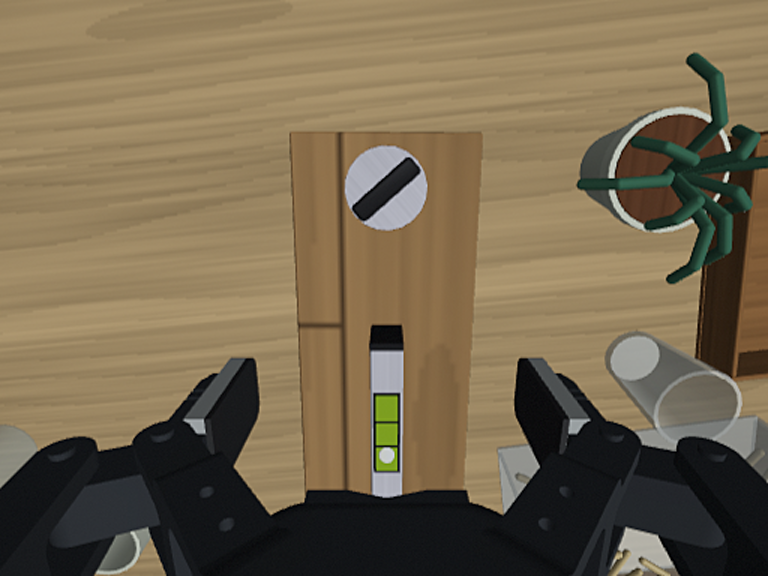

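```bash
python3 - <<'E'
from h import *
f=np.load('w3.npz');K,T,d=f['K'],f['T'],f['d']
t=toolT()
def m(n,x,y,z):
    u,v=(x+.5)/1.5-.5,(y+.5)/1.5-.5
    p=pix2plane(K,T,u,v,z); print(n,p.round(4),pix2w(K,T,u,v,d[int(round(v)),int(round(u))]).round(4),'tool',(np.linalg.inv(t)@np.append(p,1))[:3].round(4)); return p
kt=.1225
c=m('knobc',386,188,kt); a=m('a',412,165,kt); b=m('b',361,211,kt); print('len',np.hypot(*(a-b)[:2]),np.degrees(np.arctan2(*(a-b)[1::-1])))
m('bottomedge?',386,200,kt)
m('vial',387,433.5,.135); m('bub',387,456,.135); m('l1',387,422,.135);m('l2',387,446,.135)
m('boardnear',386,131,.083)
f2=cv2.resize(f['im'][90:160,215:305],None,fx=8,fy=8,interpolation=cv2.INTER_CUBIC); save('knob3.png',f2)
E
```

```text
knobc [0.4604 0.1919 0.1225] [0.4604 0.1919 0.1219] tool [-0.0005  0.1485  0.0521]
a [0.4476 0.21   0.1225] [0.4476 0.21   0.1225] tool [0.0163 0.1485 0.0665]
b [0.4735 0.1739 0.1225] [0.4735 0.174  0.1227] tool [-0.0171  0.1486  0.0371]
len 0.04445269341858738 125.68530462584901
bottomedge? [0.468  0.1912 0.1225] [0.4681 0.1911 0.1217] tool [-0.0005  0.1486  0.0443]
vial [0.637  0.1748 0.135 ] [0.637  0.1748 0.1349] tool [ 0.0002  0.1363 -0.1254]
bub [0.6566 0.1728 0.135 ] [0.6541 0.1731 0.1382] tool [ 0.0002  0.1363 -0.1452]
l1 [0.6272 0.1758 0.135 ] [0.6266 0.1758 0.1359] tool [ 0.0002  0.1363 -0.1156]
l2 [0.6478 0.1737 0.135 ] [0.6467 0.1738 0.1364] tool [ 0.0002  0.1363 -0.1363]
boardnear [0.4235 0.1957 0.083 ] [0.4197 0.1961 0.001 ] tool [-0.0005  0.188   0.0891]
```

View pics/knob3.png

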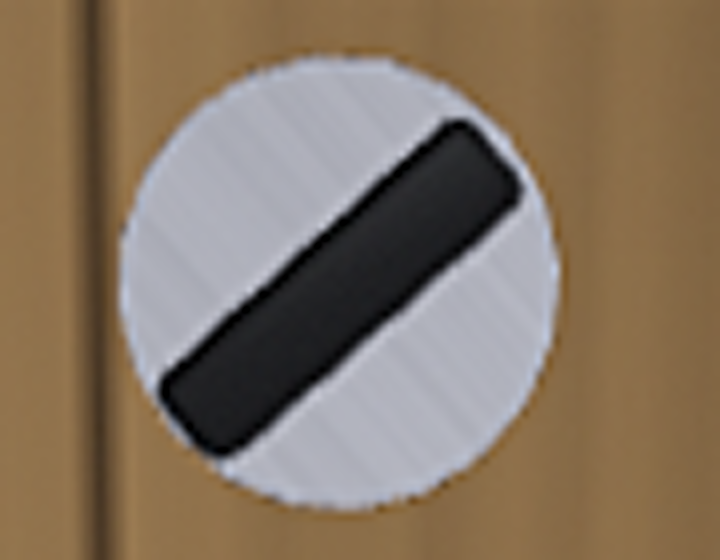

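```bash
python3 -m crank '[[[-0.0005,0,0.0515,0,9.7,0],[0,0,0,0,9.7,0],[0,0,0,0,9.7,0],[0,0,0,0,9.7,0],[0,0.03,0,0,9.7,0],[0,0.03,0,0,0,0],[0,0,0,0,0,0],[0,0,0,0,0,0]]]'
python3 - <<'E'
from h import *
K,T=cam_T('wrist'); im,d=snapshot('wrist'); np.savez('w4.npz',im=im,d=d,K=K,T=T)
save('w4.png',cv2.resize(im,None,fx=1.5,fy=1.5,interpolation=cv2.INTER_CUBIC))
print(get_state()['position'],get_state()['joint_pos'])
print(toolT().round(3))
E
```

```text
clock: 11.22
position: [0.4611, 0.1919, 0.2119]
tool_rot: [-1.515, -0.49, 0.487]
ft_force: [0.1, 0.1, -0.4]
grip_width: 0.0853
[0.46117825 0.19202931 0.21236839] [ 2.45489960e-01 -2.44054819e-01  1.92119577e+00 -3.21957331e-05
  1.46173600e+00 -3.78281488e-01]
[[ 0.812  0.003 -0.584  0.461]
 [ 0.584  0.001  0.812  0.192]
 [ 0.003 -1.    -0.001  0.212]
 [ 0.     0.     0.     1.   ]]
```

View pics/w4.png

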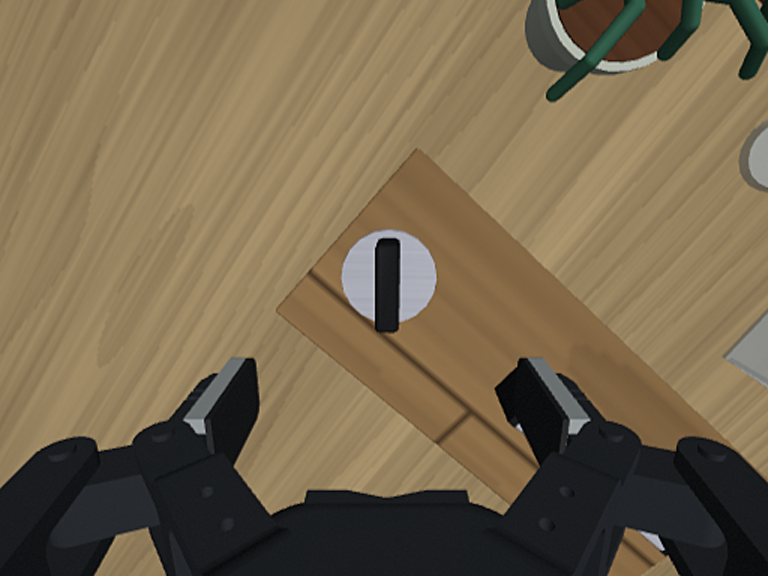

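The bar is upright in the picture at column 387, rows 238–331, so it is aligned with the jaws. I'll descend and grip.

```bash
python3 -m crank '[[[0,0.04,0,0,0,0],[0,0.04,0,0,0,0],[0,0.025,0,0,0,0],[0,0.01,0,0,0,0],[0,0,0,0,0,0],[0,0,0,0,0,0]]]'
python3 -m crank '[[[0,0,0,0,0,0],[0,0,0,0,0,0],[0,0,0,0,0,0],[0,0,0,0,0,0],[0,0,0,0,0,0],[0,0,0,0,0,0],[0,0,0,0,0,0],[0,0,0,0,0,0]]]' 0 80
```

```text
clock: 12.02
position: [0.4612, 0.1922, 0.0974]
tool_rot: [-1.515, -0.491, 0.486]
ft_force: [0.1, -0.8, 0.3]
grip_width: 0.0854
clock: 13.02
position: [0.4611, 0.1928, 0.096]
tool_rot: [-1.514, -0.492, 0.484]
ft_force: [3.8, 4.0, -3.0]
grip_width: 0.0125
```

```bash
python3 -m crank '[[[0,-0.0009,0,0,8,0],[0,-0.0009,0,0,8,0],[0,-0.0009,0,0,8,0],[0,-0.0009,0,0,8,0],[0,-0.0009,0,0,8,0]]]'
python3 -m crank '[[[0,-0.0009,0,0,8,0],[0,-0.0009,0,0,8,0],[0,-0.0009,0,0,8,0],[0,-0.0009,0,0,8,0],[0,-0.0009,0,0,8,0],[0,0,0,0,0,0],[0,0,0,0,0,0]]]'
python3 - <<'E'
from h import *
s=get_state();print(s['position'],s['joint_pos'],s['torque'])
for n in ['top','scene','wrist']:
    K,T=cam_T(n); im,d=snapshot(n); np.savez(n+'5.npz',im=im,d=d,K=K,T=T)
    if n=='top': im=cv2.resize(im[90:270,130:310],None,fx=3.3,fy=3.3,interpolation=cv2.INTER_CUBIC)
    if n=='scene': im=cv2.resize(im[130:240,270:370],None,fx=5,fy=5,interpolation=cv2.INTER_CUBIC)
    save(n+'5.png',im)
print(toolT().round(3))
E
```

```text
clock: 13.65
position: [0.4627, 0.193, 0.1007]
tool_rot: [-1.566, 0.055, -0.068]
ft_force: [10.8, 3.9, -8.0]
grip_width: 0.0123
clock: 14.52
position: [0.4641, 0.1924, 0.1054]
tool_rot: [-1.478, 0.596, -0.612]
ft_force: [15.7, 2.9, -9.4]
grip_width: 0.0126
[0.4641288  0.19240308 0.10537717] [ 2.45136226e-01 -1.38830014e-01  2.01645276e+00 -7.07121487e-04
  1.25164968e+00  1.01851685e+00] [ 0.79266025 -2.88204549 -0.24177712]
[[ 0.716  0.012  0.698  0.464]
 [-0.698  0.002  0.716  0.192]
 [ 0.007 -1.     0.01   0.105]
 [ 0.     0.     0.     1.   ]]
```

View pics/top5.png

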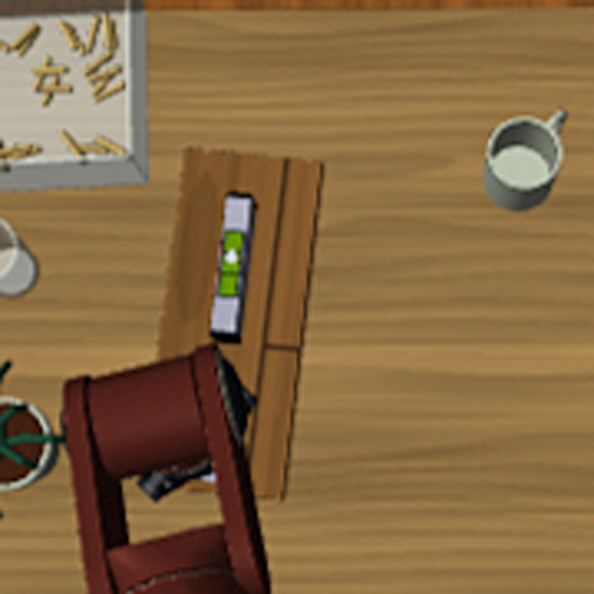

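View pics/scene5.png

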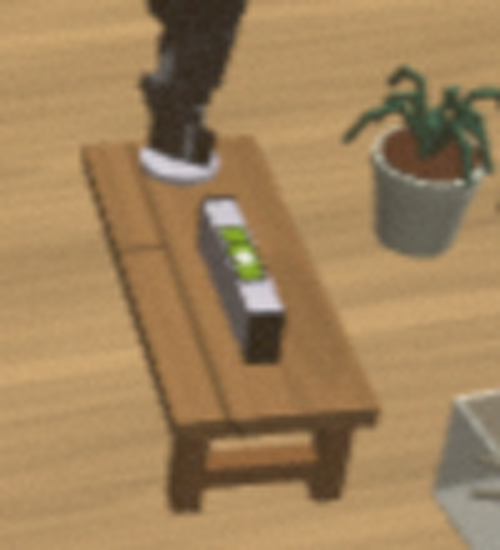

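View pics/wrist5.png

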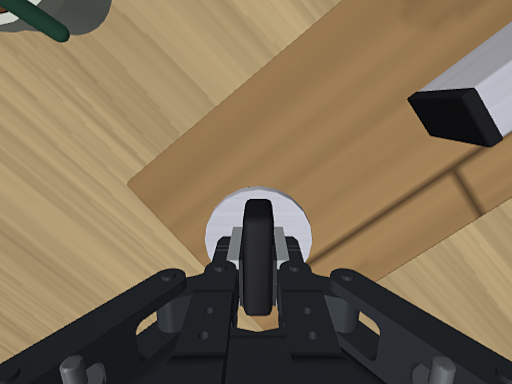

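```bash
python3 -m crank '[[[0.001,0,0.001,-0.6,0,0.6],[0,0,0,-0.4,0,0.4],[0,0,0,0,0,0]]]'
python3 - <<'E'
from h import *
s=get_state();print(s['torque'],s['ft_force'],s['position'])
f=np.load('top5.npz'); im=f['im']; save('top5b.png',cv2.resize(im[140:200,185:215],None,fx=10,fy=10,interpolation=cv2.INTER_CUBIC))
E
```

```text
clock: 15.05
position: [0.464, 0.1922, 0.1054]
tool_rot: [-1.491, 0.617, -0.592]
ft_force: [6.2, 2.3, -3.7]
grip_width: 0.0123
[ 0.37345347 -2.22893809 -0.19619797] [ 6.23224812  2.34755308 -3.74724679] [0.46398203 0.19224254 0.10536282]
```

View pics/top5b.png

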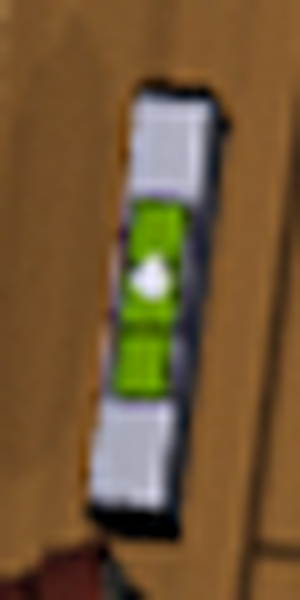

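```bash
python3 -m crank '[[[0.0005,-0.0008,0.0005,-0.2,7.3,0.18],[0,-0.0008,0,-0.22,7.3,0.14],[0,-0.0008,0,-0.24,7.3,0.11],[0,-0.0008,0,-0.25,7.3,0.08],[0,-0.0008,0,-0.27,7.3,0.05],[0,-0.0008,0,-0.27,7.3,0],[0,0,0,0,0,0],[0,0,0,0,0,0],[0,0,0,0,0,0],[0,0,0,0,0,0]]]'
python3 - <<'E'
from h import *
s=get_state();print(s['position'],s['joint_pos'],s['torque'])
n='top'; K,T=cam_T(n); im,d=snapshot(n); np.savez(n+'6.npz',im=im,d=d,K=K,T=T)
save(n+'6.png',cv2.resize(im[140:200,170:230],None,fx=10,fy=10,interpolation=cv2.INTER_CUBIC))
K,T=cam_T('wrist'); im,d=snapshot('wrist');save('w6.png',im)
print(toolT().round(3))
E
```

```text
clock: 16.3
position: [0.4644, 0.1915, 0.1103]
tool_rot: [-1.26, 1.218, -1.163]
ft_force: [5.1, -0.9, -1.0]
grip_width: 0.0128
[0.46437412 0.19145    0.11027407] [ 0.23787431 -0.10513353  1.97757343  0.00900575  1.31488408  1.77257253] [-0.01030193 -1.53317589 -0.23159899]
[[ 0.034 -0.046  0.998  0.464]
 [-0.999 -0.002  0.034  0.191]
 [ 0.001 -0.999 -0.046  0.11 ]
 [ 0.     0.     0.     1.   ]]
```

View pics/top6.png

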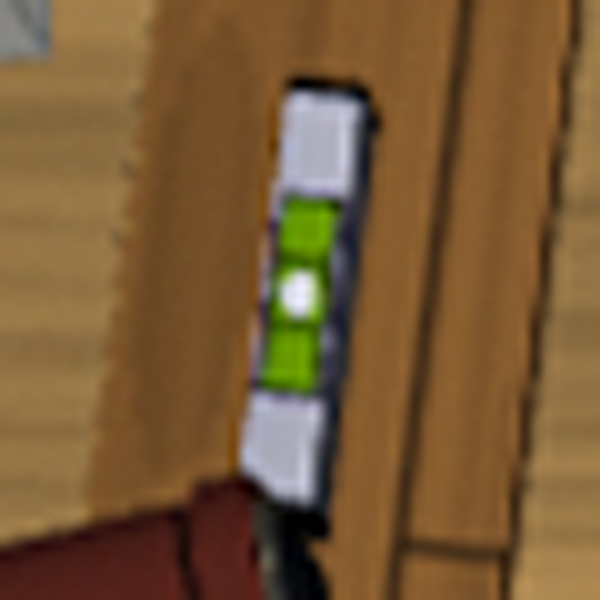

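View pics/w6.png

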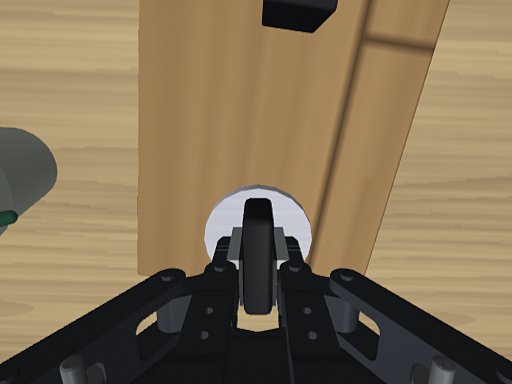

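```bash
python3 -m crank '[[[0,0,0,0,0,0],[0,0,0,0,0,0],[0,0,0,0,0,0],[0,0,0,0,0,0],[0,0,0,0,0,0]]]' 1
python3 -m crank '[[[0,-0.03,0,0,0,0],[0,-0.05,0,0,0,0],[0,-0.06,0,2.7,0,0],[0,-0.05,0,0,0,0],[0,0,0.06,0,-10,0],[0,0,0,0,-10,0],[0,0,0,0,-10,0],[0,0,0,0,-10,0],[0,0,0,0,-10,0],[0,0,0,0,-10,0]]]'
python3 -m crank '[[[0,0,0,0,-10,0],[0,0,0,0,-10,0],[0,0,0,0,-10,0],[0,0,0,0,-10,0],[0,0,0,0,-10,0],[0,0,0,0,-10,0],[0,0,0,0,-10,0],[0,0,0,0,-10,0],[0,0,0,0,-10,0]]]'
python3 -m crank '[[[0,0,0,0,-10,0],[0,0,0,0,-10,0],[0,0,0,0,-3,0],[0,0,0,0,0,0]]]'
python3 - <<'E'
from h import *
s=get_state();print(s['position'],s['joint_pos'],s['torque'])
K,T=cam_T('wrist'); im,d=snapshot('wrist');np.savez('w7.npz',im=im,d=d,K=K,T=T)
save('w7.png',cv2.resize(im,None,fx=1.5,fy=1.5,interpolation=cv2.INTER_CUBIC))
print(toolT().round(3))
E
```

```text
clock: 17.02
position: [0.4619, 0.1919, 0.1092]
tool_rot: [-1.265, 1.222, -1.159]
ft_force: [-0.7, 0.8, 0.2]
grip_width: 0.0854
clock: 18.27
position: [0.5296, 0.1942, 0.2986]
tool_rot: [-1.539, 0.384, -0.375]
ft_force: [-0.5, -0.5, -0.6]
grip_width: 0.0853
clock: 19.4
position: [0.5296, 0.1942, 0.2986]
tool_rot: [-1.397, -0.842, 0.85]
ft_force: [0.1, 0.4, -0.3]
grip_width: 0.085
clock: 19.9
position: [0.5296, 0.1942, 0.2986]
tool_rot: [-1.246, -1.139, 1.147]
ft_force: [-0.4, 0.2, -0.2]
grip_width: 0.0856
[0.52957145 0.19416298 0.29860599] [ 2.18909348e-01 -1.20032263e-01  1.67041481e+00  1.16248464e-03
  1.59682319e+00 -1.26316794e+00] [ 0.01798651 -0.06056529  0.0232357 ]
[[ 0.089 -0.006 -0.996  0.53 ]
 [ 0.996 -0.     0.089  0.194]
 [-0.001 -1.     0.006  0.299]
 [ 0.     0.     0.     1.   ]]
```

View pics/w7.png

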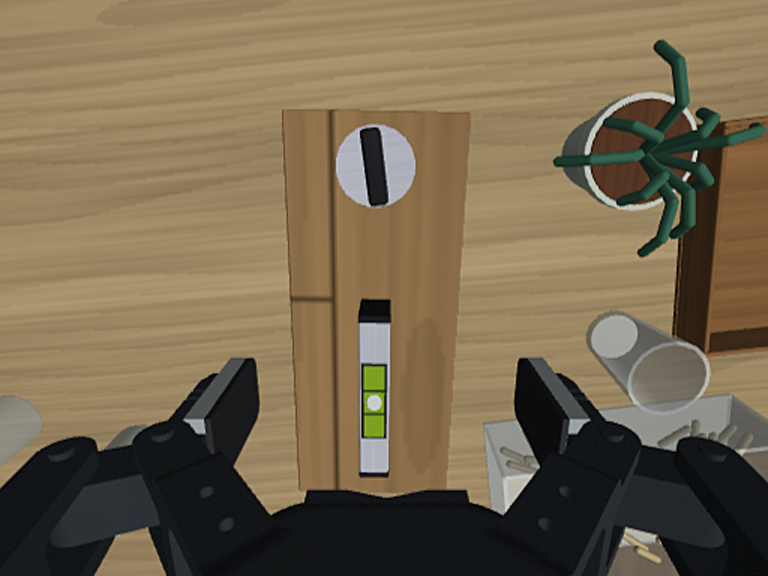

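The stand is close to level: the bubble is at (374,403), between the lines. I'll measure it in a crop.

```bash
python3 - <<'E'
from h import *
f=np.load('w7.npz');K,T,d,im=f['K'],f['T'],f['d'],f['im']
save('w7c.png',cv2.resize(im[235:300,230:270],None,fx=9,fy=9,interpolation=cv2.INTER_CUBIC))
t=toolT()
for n,y in [('win0',365),('win1',438),('b',403)]:
    u,v=(374.5)/1.5-.5,(y+.5)/1.5-.5
    p=pix2plane(K,T,u,v,.142); print(n,p.round(4),pix2w(K,T,u,v,d[int(round(v)),int(round(u))]).round(4),(np.linalg.inv(t)@np.append(p,1))[:3].round(4))
E
```

```text
win0 [0.6076 0.1774 0.142 ] [0.6079 0.1774 0.1415] [-0.0097  0.1562 -0.0801]
win1 [0.6713 0.1712 0.142 ] [0.6716 0.1711 0.1416] [-0.0102  0.1558 -0.1441]
b [0.6399 0.1742 0.142 ] [0.6398 0.1743 0.1422] [-0.0099  0.156  -0.1126]
```

View pics/w7c.png

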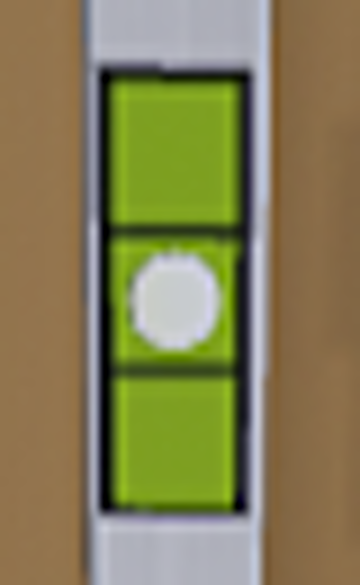

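```bash
python3 -m crank '[[[-0.0034,0,-0.0457,0,0,0],[-0.0034,0,-0.0457,0,0,0],[-0.0034,0,-0.0457,0,0,0],[0,0.04,0,0,0,0],[0,0.04,0,0,0,0],[0,0.04,0,0,0,0],[0,0.015,0,0,0,0],[0,0,0,0,0,0],[0,0,0,0,0,0],[0,0,0,0,0,0]]]' 0 50
python3 - <<'E'
from h import *
s=get_state();print(s['position'],s['joint_pos'],s['ft_force'])
K,T=cam_T('wrist'); im,d=snapshot('wrist');np.savez('w8.npz',im=im,d=d,K=K,T=T)
save('w8.png',cv2.resize(im,None,fx=1.5,fy=1.5,interpolation=cv2.INTER_CUBIC))
E
```

```text
clock: 21.2
position: [0.6658, 0.1722, 0.1656]
tool_rot: [-1.248, -1.143, 1.144]
ft_force: [-0.3, 0.5, 0.1]
grip_width: -0.0004
[0.6658208  0.17216706 0.16557065] [ 1.44615341e-01  2.42565983e-01  1.51424588e+00  7.90692785e-04
  1.38627043e+00 -1.33824929e+00] [-0.28518633  0.47251955  0.05996516]
```

View pics/w8.png

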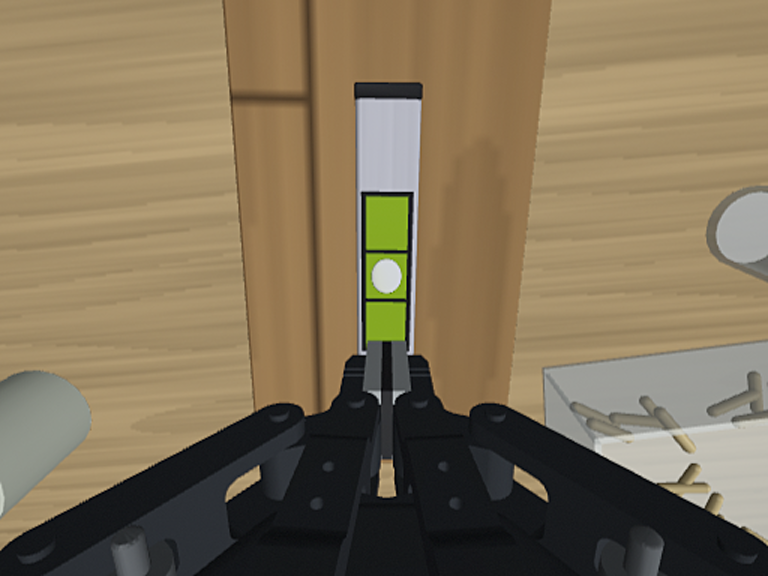

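The shut fingertips are over the level at (387,345), and the bubble (386,276) is in full view between the lines at rows 252 and 300. I'll lower gently.

```bash
python3 -m crank '[[[0,0.01,0,0,0,0],[0,0.008,0,0,0,0],[0,0.002,0,0,0,0],[0,0,0,0,0,0]]]'
python3 -m crank '[[[0,0.001,0,0,0,0],[0,0.001,0,0,0,0],[0,0,0,0,0,0]]]'
python3 -m crank '[[[0,0.0005,0,0,0,0],[0,0.0005,0,0,0,0],[0,0,0,0,0,0]]]'
```

```text
clock: 21.75
position: [0.6642, 0.1719, 0.1423]
tool_rot: [-1.245, -1.139, 1.147]
ft_force: [0.3, 0.3, -0.3]
grip_width: 0.0002
clock: 22.12
position: [0.6645, 0.172, 0.141]
tool_rot: [-1.246, -1.14, 1.147]
ft_force: [-0.0, 0.8, -0.2]
grip_width: 0.0001
clock: 22.5
position: [0.6645, 0.172, 0.1401]
tool_rot: [-1.246, -1.14, 1.147]
ft_force: [0.7, 0.6, 0.4]
grip_width: 0.0002
```

```bash
python3 -m crank '[[[0,0.0005,0,0,0,0],[0,0.0005,0,0,0,0],[0,0,0,0,0,0]]]'
python3 -m crank '[[[0,0.0005,0,0,0,0],[0,0,0,0,0,0]]]'
python3 -m crank '[[[0,0.0005,0,0,0,0],[0,0,0,0,0,0]]]'
```

```text
clock: 22.88
position: [0.6645, 0.172, 0.1401]
tool_rot: [-1.246, -1.14, 1.147]
ft_force: [-3.4, -0.5, 4.2]
grip_width: 0.0002
clock: 23.12
position: [0.6646, 0.172, 0.1401]
tool_rot: [-1.246, -1.14, 1.147]
ft_force: [-4.5, -0.9, 6.7]
grip_width: 0.0001
clock: 23.38
position: [0.6646, 0.172, 0.14]
tool_rot: [-1.246, -1.14, 1.147]
ft_force: [-5.4, -0.4, 9.6]
grip_width: -0.0003
```

```bash
python3 -m crank '[[[0,0.0005,0.0006,0,0,0],[0,0.0005,0.0005,0,0,0],[0,0,0,0,0,0],[0,0,0,0,0,0],[0,0,0,0,0,0]]]'
python3 - <<'E'
from h import *
K,T=cam_T('wrist'); im,d=snapshot('wrist');print(get_state()['ft_force'],get_state()['torque'])
save('w9.png',cv2.resize(im[40:250,215:305],None,fx=2.8*1.5,fy=2.8,interpolation=cv2.INTER_CUBIC) if 0 else cv2.resize(im[110:250,190:330],None,fx=4.2,fy=4.2,interpolation=cv2.INTER_CUBIC))
E
```

```text
clock: 24.0
position: [0.6645, 0.172, 0.14]
tool_rot: [-1.248, -1.142, 1.145]
ft_force: [-3.2, -0.5, 8.6]
grip_width: -0.0003
[-2.50458478 -0.67051206  9.2746441 ] [-0.2008848   0.52310986 -0.04845305]
```

View pics/w9.png

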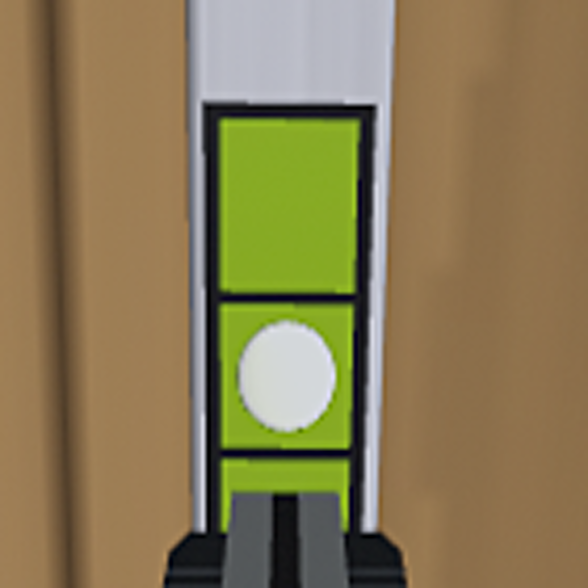

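```bash
python3 -m crank '[[[0,0.0005,0,0,0,0],[0,0.0005,0,0,0,0],[0,0,0,0,0,0],[0,0,0,0,0,0]]]'
python3 -c "
from h import *
print(get_state()['ft_force'])"
```

```text
clock: 24.55
position: [0.6646, 0.172, 0.14]
tool_rot: [-1.248, -1.143, 1.145]
ft_force: [-4.7, -2.5, 13.7]
grip_width: 0.0001
[-4.6664304  -2.4537557  13.68570019]
```

```bash
python3 -m crank '[[[0,0.0004,0.0002,0,0,0],[0,0,0,0,0,0],[0,0,0,0,0,0],[0,0,0,0,0,0],[0,0,0,0,0,0],[0,0,0,0,0,0],[0,0,0,0,0,0],[0,0,0,0,0,0]]]'
python3 -m crank '[[[0,0,0,0,0,0],[0,0,0,0,0,0],[0,0,0,0,0,0],[0,0,0,0,0,0]]]'
python3 - <<'E'
from h import *
im,d=snapshot('wrist');print(get_state()['ft_force'],get_state()['clock'])
a=cv2.resize(im[110:250,190:330],None,fx=2.8,fy=2.8,interpolation=cv2.INTER_CUBIC)
im,d=snapshot('scene');print(get_state()['ft_force'])
b=cv2.resize(im[130:240,270:370],(392,392),interpolation=cv2.INTER_CUBIC)
save('w10.png',np.hstack([a,b])); im,d=snapshot('top'); save('top10.png',im)
E
```

```text
clock: 25.55
position: [0.6645, 0.172, 0.14]
tool_rot: [-1.248, -1.143, 1.145]
ft_force: [-5.1, -1.7, 13.8]
grip_width: 0.0004
clock: 26.05
position: [0.6645, 0.172, 0.14]
tool_rot: [-1.248, -1.143, 1.145]
ft_force: [-4.8, -1.9, 14.5]
grip_width: -0.0
[-5.71236525 -2.20544974 13.56304033] 26.1
[-4.8039017  -1.0283411  13.10539014]
```

View pics/w10.png

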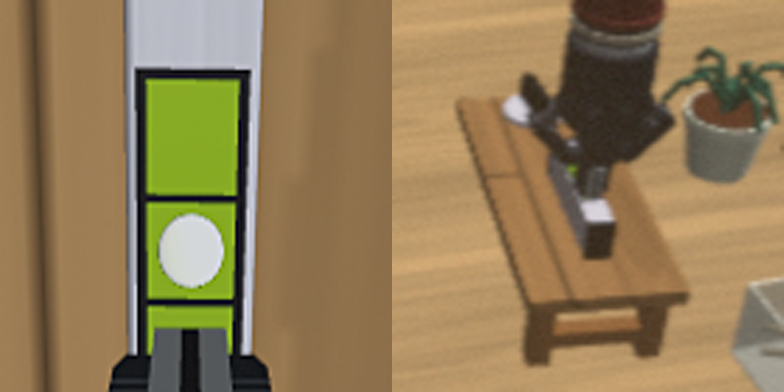

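View pics/top10.png

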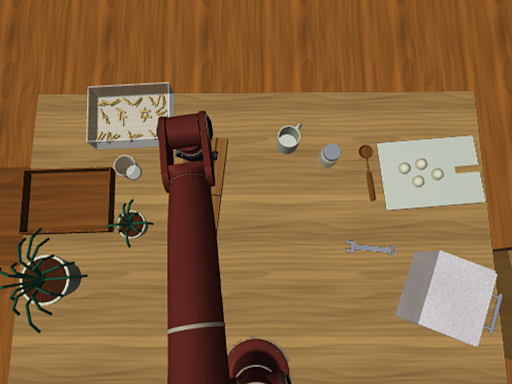

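The bubble (row 250) is midway between the lines (rows 199 and 301). The push is steady at about 14 N and the other objects haven't moved, so I'm handing in.

```bash
python3 -c "
from bench import *
print(get_state()['ft_force']); print(finish_job())"
```

```text
[-5.14749536 -2.2881732  14.29916965]
the job is handed in; nothing more can be done
None
```

The job is handed in. The spirit level lies upright and lengthwise on the middle of the stand's board, the bubble is centred, and the gripper is still pushing down on the level.

- **Placing:** I set the level on the board and let go of it. It came to rest within about 2 mm of my estimate of the board's middle.
- **Levelling:** I turned the knob about 124° clockwise and released it. The bubble then sat within about 0.3 mm of centre in the wrist picture.
- **Push:** The shut fingertips press on the level about 25 mm beyond the vial's middle, towards the hinged end. The downward force held steady at 13–14.5 N, and the last reading was 14.3 N. The bubble stayed midway between the lines in the wrist pictures at about 9 N and 13.6 N.
- **Other objects:** The final top view showed the mug, jar, spanner, spoon, pot plant and tumbler where they started. It took about 26 s in all.

Two readings were not ideal. There is a sideways force of about 5 N along with the push, but nothing slid. Part-way through turning the knob, the tilting board loaded the gripper to about 18 N and 3 N m. I eased that by tilting the tool with the board.

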